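# Close the draught door and tare the balance

### The job

Tare the balance with the empty glass dish on its pan: push the draught shield's clear top door fully shut by its upright grip bar, then reach closed fingertips into the wide well in the front panel, press the sunken tare key all the way down, hold it there for a good second and let it spring back. Only push and press, grasp nothing, and do not press the two small keys. Leave the dish on the pan, the things around the balance in their places and the door shut.

Things in the scene. Friction and masses are not known exactly. Their poses are not given: they have to be found in the camera images.
- balance: Grey precision balance, fixed, 260 x 210 x 131 mm. Origin: centre of its underside. Its -x is the front (facing the robot, turned up to 0.3 rad). Front to back: dark key panel, top 50 mm above the table, with three wells; display, up to 66 mm; clear draught shield (x -20 to +126, y +-75, rim 124 mm high) round a steel pan (centre x +53, top 67 mm high); sliding top door, its surface 130 mm high.
- door (a joint): Sliding top door, in m: 0 = fully shut (at its stop); grows as it slides to the balance's +x (backwards) up to 0.100. Starts 0.05 to 0.09 open. It stays where it is left; about 1.5 N of friction to push along, springless. Counted as shut below 0.004.
- door_grip (a point): Centre of the top of the door's upright grip bar, 155 mm above the table. The bar is 10 mm thick (balance x), 60 mm long (balance y) and stands 26 mm above the door's clear surface. Behind it (+x) the flat door panel goes on for 125 mm, so fingertips can be set down behind the bar, above the panel, to push it to -x (shut).
- tare (a joint): Travel of the tare key, in m: 0 = up, 0.005 = fully down at a hard stop. It springs back. About 1.4 N starts it and 4.9 N holds it fully down. Counted as pressed above 0.0035.
- tare_top (a point): Centre of the top of the tare key: light grey, 36 mm (balance x) x 56 mm (balance y), pressed straight down. It lies sunken in the wide well, open upward, 42 (x) x 62 mm (y); the key's top is 11 mm below the panel's surface and 39 mm above the table when up. Widest of the three keys and the rightmost (-y).
- power (a joint): Travel of the power key, leave alone: the leftmost small square key (21 mm, in a 26 mm square well, sunken 11 mm), at balance x -101, y +75 mm. 0 = up, 0.005 = down.
- units (a joint): Travel of the units key, leave alone: the second small square key, like the power key, at balance x -101, y +35 mm. 0 = up, 0.005 = down.
- dish_mid (a point): Centre, half-way up, of the empty glass dish on the pan, inside the shield: 56 mm diameter, 30 mm high, open on top. Stays there.
- jar_a_mid (a point): Centre of a small blue pigment jar with white cap, 44 mm diameter, 62 mm high, beside the balance. Bystander.
- jar_b_mid (a point): Centre of a small brown pigment jar with white cap, 44 mm diameter, 62 mm high, beside the balance. Bystander.
- jar_c_mid (a point): Centre of a larger glass jar with blue cap, 60 mm diameter, 75 mm high, beside the balance. Bystander.
- sieve: Small steel dusting sieve lying open side up, 68 mm diameter, 14 mm high, with an 82 mm wire handle to its own -x; origin at the centre of its underside. Bystander.
- brush_grip (a point): Grip of a wide flat brush with wooden handle, 180 mm long, lying on the table left of the balance. Bystander.
- spoon_grip (a point): Grip of a steel spoon 150 mm long lying on the table right of the balance. Bystander.

How it is judged:
By the outcome, as a careful person would: the job done as asked, in the order asked, and still so for the second after the job is handed in, with the robot touching nothing.
It also fails if it takes over 42 s, if anything falls off the work surface, if the arm or the gripper's body presses on something with over 40 N, if the wrist force passes 120 N, or if a joint passes its speed limit or range.

### The arm

A 6-joint arm with a two-finger parallel gripper is mounted at the origin on the work surface. World frame = base frame: x ahead of the robot, y to its left, z up, the work surface at z = 0. Lengths are in m, angles in degrees, forces in N, time in s.
With the tool pointing down it reaches from about 0.225 to 0.725 m from the base axis. Payload 3.1 kg.
Tool frame: the origin (TCP) lies on the mounting face of the last link; the fingertips stand 173 mm ahead of it and the grasp point (between the pads) lies 155 mm ahead of it; z points along the fingers, y is the direction in which the jaws open and shut (so a half turn about z gives the same grasp; the last joint's range is limited). The gripper opens to 85 mm and grips with 20 to 120 N. Pads are 22 mm wide; open, the fingers measure 114 mm over their backs; the gripper's body (76 mm by 85 mm) begins 54 mm behind the grasp point. The pads swing forward as they close: fully open they stand 13 mm farther back than shut.
Start: joints at [65.787, 2.75, 5.684, 92.934, 0, 82.678], TCP at [0.153, 0.502, 0.405] pointing down, gripper open.
Joint ranges: [-166.93, 166.93], [-56.73, 111.36], [-69.38, 81.34], [-121.58, 131.49], [-85.45, 84.26], [-180, 180]. Speed limits (degrees/s): [159.86, 159.86, 180, 180, 180, 180].

### API

Orientations are given as [roll, pitch, yaw] about the fixed x, y, z axes, in that order (R = Rz(yaw) Ry(pitch) Rx(roll)).
In Python, from station import env gives the robot as it stands. The module is installed in compiled form; this text tells all that it offers.
- The arm moves only by the tool apply_moves, never from a script. Its arguments are lists of equal length, an entry for each row: "claw": the closure, from 0 (fully open) to 1 (shut); "xyz": the shift along the tool's x, y, z in mm, a list of three; "roll": the turn about the tool's z in units of 6 degrees (1.0 is 6 degrees). A call has 1 to 5 rows; each row is the pose to reach, as a shift and turn from the pose commanded when the call began, along the tool's axes at that moment; what a row does not reach only later rows make up. A row lasts 1/12 s, in which the tool goes at most 41.7 mm and 7.16 degrees, less where a joint would pass 70% of its speed; a pose out of reach is approached as far as the arm can. A call with a gripper value outside its range is refused whole. The fingers move at their own pace and stop on an object; the grip force is fixed at half the most. Time passes only in rows, so rows that repeat a pose let the fingers close. It gives the time, the measured TCP pose, the force and the opening at its end, in the units of the state.
- env.get_obs(): the state, without advancing time (a new reading comes with each control period).
- env.camera(name): name is "scene" or "top" or "wrist"; returns a dict with "color" (480x640x3 uint8, red, green, blue), "depth" (480x640 float32, m along the optical axis (not along the pixel's ray), 0 where there is no reading), "vfov" (degrees; the focal length in pixels is half the picture's height over the tangent of half this angle, whatever the lens; pixels are square), "cx", "cy" (the principal point, pixels), "position" and "rotation" of the camera in the world. Camera axes: x right, y down, z forward; pixel columns grow to the right and rows downward; lengths in m; the calibration is good to about 2 mm. A picture is of the moment at which its call begins.
- env.hand_in(): hands the job in, once; it reports no verdict.
The state is a dict: "time_s": time; "joints": joint angles; "joint_velocities": joint speeds; "tau": joint torques, N m; "tool_pos": TCP position; "orientation": TCP orientation; "ft_force": force on the tool from outside, world axes, zero at the start; "ft_torque": the same for the moment, N m; "opening": opening from 0.0 (shut) to 1.0 (fully open).
Only numpy, scipy, OpenCV 4.12 (cv2) and the standard library are available. Lean on these libraries where they do the work, as an engineer would, in place of code of your own. Each camera call takes 0.05 s, during which the arm holds its last target.

## Working session

There is one attempt and no reset: what is moved stays moved. The work goes in short steps, Python scripts to look and compute and a tool call to move; the robot and the scene stay as the last step left them, time stands still between calls to the robot, and variables do not carry over. Pictures are saved under pics/ and viewed, and the job is handed in when it is done.

Besides the shell and the picture viewer there is one more tool, called after "Request:" as name([rows], argument=value, ...), one row to a line, values as JSON. apply_moves: Moves the arm, as the interface text tells. Its arguments: {"type":"object","properties":{"claw":{"type":"array"},"xyz":{"type":"array"},"roll":{"type":"array"}},"required":["claw","xyz","roll"]}

```bash
mkdir -p pics
cat > h.py <<'E'
import numpy as np, cv2
from station import env
def shot(n,f):
    c=env.camera(n); cv2.imwrite('pics/'+f+'.png',c['color'][:,:,::-1]); np.savez('pics/'+f+'.npz',**{k:np.array(v) for k,v in c.items()}); return c
def load(f): return dict(np.load('pics/'+f+'.npz'))
def ray(c,u,v):
    fl=240/np.tan(np.radians(float(c['vfov']))/2)
    R=np.array(c['rotation']); 
    return np.array(c['position']),R@np.array([(u-c['cx'])/fl,(v-c['cy'])/fl,1])
def onz(c,u,v,z):
    p,d=ray(c,u,v); return p+d*(z-p[2])/d[2]
def pt(c,u,v):
    p,d=ray(c,u,v); return p+d*float(c['depth'][int(v),int(u)])
E
python3 - <<'E'
from h import *
for n in ['scene','top','wrist']:
    c=shot(n,n+'0'); print(n,c['vfov'],c['cx'],c['cy'],c['position'],np.array(c['rotation']).round(3).tolist())
print(env.get_obs())
E
```

```text
scene 55.18194836713436 316.45964530125923 238.75579627814162 [1.01268282 0.24826508 0.68956006] [-137.91, -1.001, 116.361]
top 57.64366467157201 322.6573062112129 236.74236195538978 [0.46519421 0.04935336 0.84122593] [-173.243, -2.35, -91.561]
wrist 70.92488597406339 317.8482655319423 238.02700154040957 [0.08209281 0.52235518 0.37315848] [163.361, 0.172, 73.14]
{'time_s': 0.15, 'joints': array([ 6.57861952e+01,  2.78418688e+00,  5.60952933e+00,  9.29343096e+01,
       -1.50850402e-03,  8.26798870e+01]), 'joint_velocities': array([-0.01605657, -0.08688553,  0.32491766,  0.12831325, -0.0400465 ,
        0.02126427]), 'tau': array([ 2.31402802e-03, -3.39258063e+01,  3.20424950e+01,  1.53338973e-02,
       -1.73299804e-04,  2.00002933e-05]), 'tool_pos': array([0.15248801, 0.5021875 , 0.40375265]), 'orientation': array([-1.79891729e+02, -1.23875967e-02,  1.63106298e+02]), 'ft_force': array([ 0.3526142 ,  0.51359649, -0.2996536 ]), 'ft_torque': array([-0.05154385,  0.03040268, -0.04384196]), 'opening': 0.9979964723191035}
```

Rotation is given as rpy; I'll convert it.

```bash
sed -i 's/R=np.array(c\[.rotation.\]); /R=Rotation.from_euler("xyz",c["rotation"],degrees=True).as_matrix()/; 1i from scipy.spatial.transform import Rotation' h.py; python3 -c "
from h import *
c=load('top0');print(ray(c,320,240), pt(c,320,240))"
```

```text
(array([0.46519421, 0.04935336, 0.84122593]), array([ 0.10925495, -0.03766353, -0.99334672])) [0.55754165 0.01751837 0.00160245]
```

View pics/top0.png

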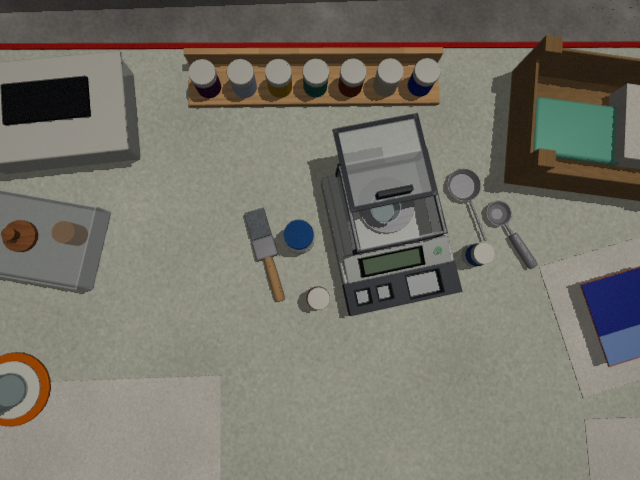

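View pics/scene0.png

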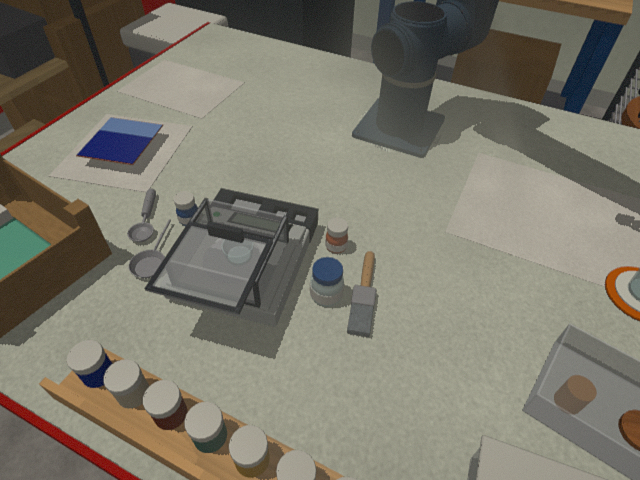

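The top view shows the balance: power key (363,297), units key (384,293), tare key (424,284) and grip bar near (394,191). The door is well open. Next I'll measure these precisely.

Run:
```python
from h import *
c=load('top0'); im=c['color']; g=im.mean(axis=2)
cv2.imwrite('pics/crop.png',cv2.resize(im[170:330,320:480,::-1],None,fx=3.7,fy=3.7,interpolation=cv2.INTER_CUBIC))
def comp(m,u,v):
    n,l,s,ce=cv2.connectedComponentsWithStats(m.astype(np.uint8),connectivity=4)
    k=l[v,u]; 
    pts=np.argwhere(l==k)[:,::-1].astype(np.float32)
    return s[k],ce[k],cv2.minAreaRect(pts)
P={}
for n,(u,v) in dict(power=(363,297),units=(384,293),tare=(424,284)).items():
    s,ce,r=comp(g>130,u,v); P[n]=onz(c,*ce,.039); print(n,s,ce,r,P[n].round(4))
    b=cv2.boxPoints(r); 
    if n=='tare': print([onz(c,*q,.039).round(4).tolist() for q in b])
s,ce,r=comp(g<60,394,191); print('bar',s,ce,r,[onz(c,*q,.155).round(4).tolist() for q in cv2.boxPoints(r)],onz(c,*r[0],.155), pt(c,394,191))
d=P['power']-P['tare']; print('yaw+90',np.degrees(np.arctan2(d[1],d[0])),np.linalg.norm(d), np.linalg.norm(P['power']-P['units']))
print(pt(c,424,284),pt(c,404,290),pt(c,363,297))
```

```text
power [357 291  11  12 100] [362.29 296.49] ((362.3077087402344, 296.5384521484375), (9.805807113647461, 10.198039054870605), 78.69007110595703) [ 0.4477 -0.0558  0.039 ]
units [378 286  12  12 104] [383.32692308 291.82692308] ((383.2308044433594, 291.65386962890625), (10.394155502319336, 10.001923561096191), 78.69007110595703) [ 0.455  -0.0949  0.039 ]
tare [407 272  32  24 536] [422.51119403 283.27425373] ((422.5470275878906, 283.2117614746094), (18.65601921081543, 28.960220336914062), 77.47119140625) [ 0.4687 -0.1684  0.039 ]
[[0.4806, -0.1389, 0.039], [0.4908, -0.1924, 0.039], [0.4571, -0.198, 0.039], [0.447, -0.1448, 0.039]]
bar [375 185  38  15 280] [393.5        192.14285714] ((393.73077392578125, 192.15382385253906), (7.648528099060059, 38.24264144897461), 78.69007110595703) [[0.6163, -0.0662, 0.155], [0.6276, -0.1279, 0.155], [0.6152, -0.1297, 0.155], [0.604, -0.0682, 0.155]] [ 0.61573412 -0.0979269   0.155     ] [ 0.61747381 -0.09830615  0.15568629]
yaw+90 100.58544789838436 0.11461062275223934 0.03981594075170947
[ 0.46729911 -0.1711594   0.0388695 ] [ 0.45745449 -0.13032799  0.05216389] [ 0.44671854 -0.0568632   0.04024157]
```

View pics/crop.png

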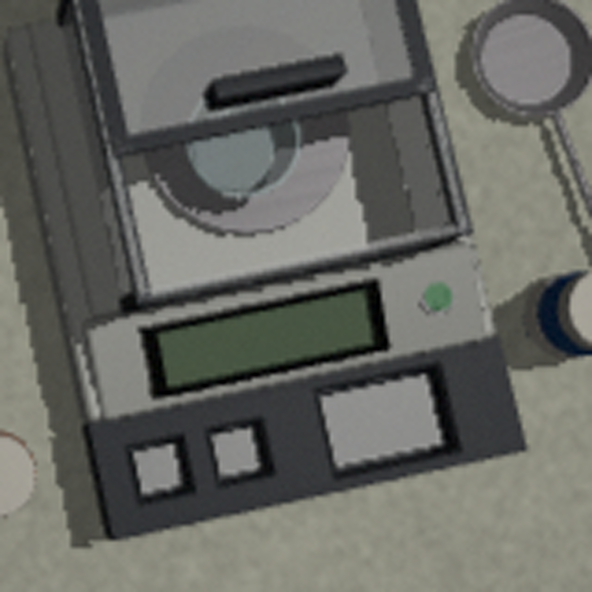

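Yaw comes out at about 10.6°, and all three estimates agree (key row, units–power line, bar edge). The plan is to close the fingers, align tool y with balance y, and hover behind the bar.

```bash
cat >> h.py <<'E'
O=np.array([.5608,-.1109,0]); YAW=10.6
def bal(x,y,z): 
    a=np.radians(YAW); return O+np.array([x*np.cos(a)-y*np.sin(a),x*np.sin(a)+y*np.cos(a),z])
def tobal(p):
    a=np.radians(YAW); d=p-O; return np.array([d[0]*np.cos(a)+d[1]*np.sin(a),-d[0]*np.sin(a)+d[1]*np.cos(a),d[2]])
def plan(target):
    o=env.get_obs(); R=Rotation.from_euler('xyz',o['orientation'],degrees=True)
    d=(R.inv().apply(target-o['tool_pos'])*1000).round(1)
    Rt=Rotation.from_euler('xyz',[180,0,180+YAW],degrees=True)
    rv=(R.inv()*Rt).as_rotvec(degrees=True)
    print('t',round(o['time_s'],2),'tcp',o['tool_pos'].round(4),'rpy',o['orientation'].round(2),'F',o['ft_force'].round(1),'op',round(o['opening'],2),'\n shift',d,'rot',rv.round(2),'units',(rv[2]/6).round(2),'tip bal',tobal(o['tool_pos']-[0,0,.173]).round(4))
E
python3 -c "
from h import *
print(bal(.0564+.032,0,0)); plan(bal(.0885,0,.38)); print(tobal(onz(load('top0'),422.5,283.2,.039)))"
```

```text
[ 0.64769148 -0.0946387   0.        ]
t 0.15 tcp [0.1525 0.5022 0.4038] rpy [-1.7989e+02 -1.0000e-02  1.6311e+02] F [ 0.4  0.5 -0.3] op 1.0 
 shift [-647.4 -427.1   24.4] rot [ -0.1   -0.04 -27.49] units -4.58 tip bal [-0.2886  0.6777  0.2308]
[-0.10096677 -0.03960738  0.039     ]
```

Request:
apply_moves([
  [-25,-17,0],
  [-55,-37,0],
  [-88,-58,0],
  [-121,-80,0],
  [-150,-99,0],
], claw=[1,1,1,1,1], roll=[-1,-2,-3,-4,-4.58])

```text
time_s: 0.57
tool_pos: [0.268, 0.3625, 0.4043]
orientation: [-180.0, -0.0, -169.1]
ft_force: [0.7, 0.4, 0.0]
opening: 0.3
```

```bash
python3 -c "
from h import *
plan(bal(.0885,0,.38))"
```

```text
t 0.57 tcp [0.268  0.3625 0.4043] rpy [-1.7997e+02 -1.0000e-02 -1.6912e+02] F [0.7 0.4 0. ] op 0.3 
 shift [-286.8 -520.5   24.6] rot [-0.03 -0.01  0.28] units 0.05 tip bal [-0.2008  0.5192  0.2313]
```

Request:
apply_moves([
  [-18,-33,0],
  [-36,-66,0],
  [-54,-99,0],
  [-72,-132,0],
  [-90,-165,0],
], claw=[1,1,1,1,1], roll=[0,0,0,0,0])

```text
time_s: 0.98
tool_pos: [0.3868, 0.2167, 0.4045]
orientation: [180.0, -0.0, -169.4]
ft_force: [0.5, 0.5, 0.8]
opening: -0.003
```

Request:
apply_moves([
  [-18,-33,0],
  [-36,-66,0],
  [-54,-99,0],
  [-72,-132,0],
  [-90,-165,0],
], claw=[1,1,1,1,1], roll=[0,0,0,0,0])

```text
time_s: 1.4
tool_pos: [0.5056, 0.071, 0.4044]
orientation: [180.0, -0.0, -169.4]
ft_force: [0.5, 0.8, -0.5]
opening: 0.002
```

Request:
apply_moves([
  [-18,-33,0],
  [-36,-66,5],
  [-54,-99,10],
  [-72,-132,20],
  [-90,-165,24],
], claw=[1,1,1,1,1], roll=[0,0,0,0,0])

```text
time_s: 1.82
tool_pos: [0.6244, -0.0746, 0.3789]
orientation: [179.9, -0.1, -169.4]
ft_force: [0.3, 0.0, -0.1]
opening: -0.0
```

```bash
python3 -c "
from h import *
plan(bal(.0885,0,.38)); shot('scene','s1'); shot('wrist','w1'); shot('top','t1')"
```

```text
t 1.82 tcp [ 0.6244 -0.0746  0.3789] rpy [ 1.7994e+02 -1.1000e-01 -1.6943e+02] F [ 0.3  0.  -0.1] op -0.0 
 shift [-19.3 -24.   -1.2] rot [ 0.06 -0.11 -0.03] units -0.01 tip bal [0.0692 0.024  0.2059]
```

View pics/s1.png

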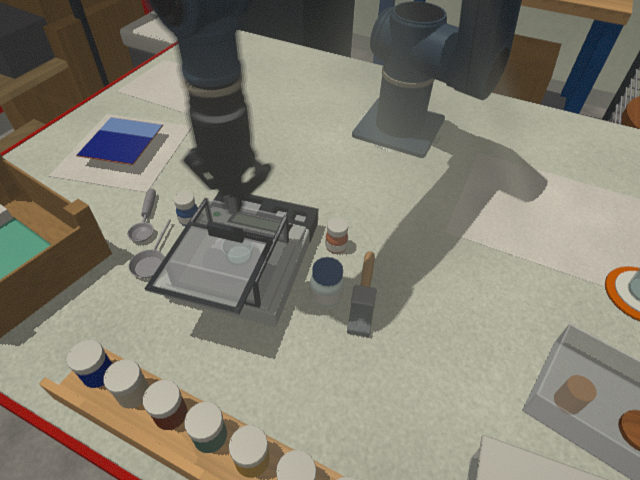

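View pics/w1.png

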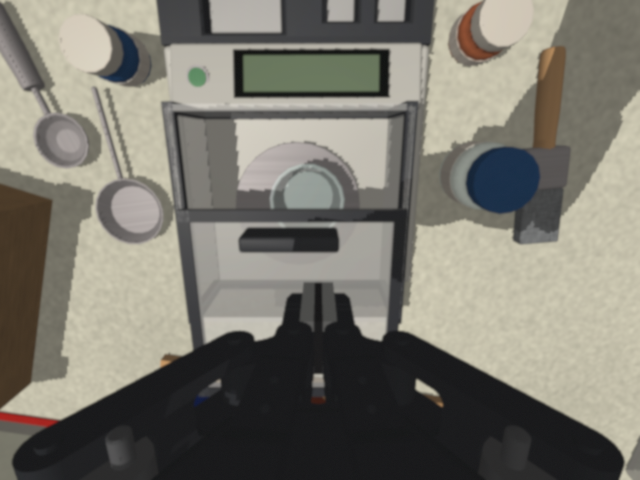

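The wrist view is squarely aligned with the balance: closed fingertips at about (318,285), bar at (289,240). I'll locate the bar with this view.

Run:
```python
from h import *
c=load('w1')
for u,v in [(240,230),(338,230),(289,230),(289,250)]: print(u,v,tobal(onz(c,u,v,.155)).round(4), tobal(pt(c,u,v)).round(4))
print('tip',[ (v,tobal(pt(c,312,v)).round(4)) for v in (288,292,300)])
for n,(u,v) in dict(tare=(246,12)).items(): print(n,tobal(pt(c,u,v)).round(4))
```

```text
240 230 [ 0.0487 -0.0291  0.155 ] [ 0.0557 -0.0354  0.1292]
338 230 [0.049 0.028 0.155] [0.0558 0.0294 0.1297]
289 230 [ 0.0489 -0.0005  0.155 ] [ 0.0538 -0.0022  0.1365]
289 250 [ 0.0611 -0.0009  0.155 ] [ 0.0607 -0.0007  0.1563]
tip [(288, array([0.0597, 0.014 , 0.2112])), (292, array([0.0597, 0.014 , 0.215 ])), (300, array([0.0596, 0.0142, 0.2226]))]
tare [-0.098  -0.04    0.0397]
```

Bar back face is at balance x≈0.061 and y is centred on 0; the shut tips do reach 173 mm. Next I move sideways, then straight down behind the bar.

Request:
apply_moves([
  [-16,-24,0],
  [-17,-24,0],
  [-17,-24,20],
  [-17,-24,40],
  [-17,-24,50],
], claw=[1,1,1,1,1], roll=[0,0,0,0,0])

```text
time_s: 2.38
tool_pos: [0.644, -0.0922, 0.3291]
orientation: [179.9, -0.1, -169.4]
ft_force: [-0.8, -0.1, -0.2]
opening: 0.003
```

Request:
apply_moves([
  [0,0,8],
  [0,0,14],
  [0,0,14],
], claw=[1,1,1], roll=[0,0,0])

```text
time_s: 2.63
tool_pos: [0.6443, -0.0928, 0.3158]
orientation: [180.0, -0.1, -169.4]
ft_force: [-0.6, 0.3, 0.4]
opening: -0.003
```

```bash
python3 -c "
from h import *
plan(bal(.0,0,.315)); shot('scene','s2'); shot('wrist','w2')"
```

```text
t 2.63 tcp [ 0.6443 -0.0928  0.3158] rpy [ 1.7996e+02 -9.0000e-02 -1.6938e+02] F [-0.6  0.3  0.4] op -0.0 
 shift [85.4 -2.4  1. ] rot [ 0.04 -0.09  0.02] units 0.0 tip bal [0.0854 0.0025 0.1428]
```

View pics/w2.png

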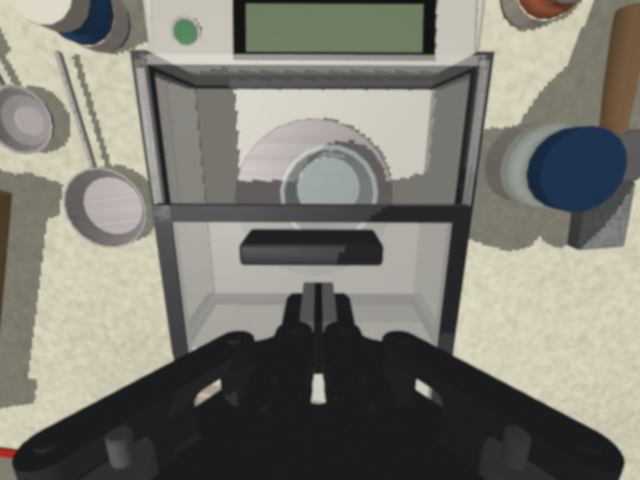

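View pics/s2.png

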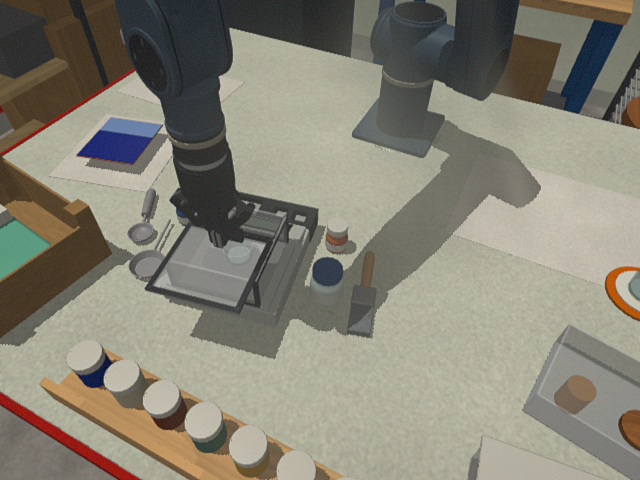

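The tips sit just behind the bar at (318,285), with the bar at (311,247) and the door's front edge at row 207. Pushing shut in small steps.

Request:
apply_moves([
  [8,-2,0],
  [16,-2,0],
  [24,-2,0],
  [32,-2,0],
  [40,-2,0],
], claw=[1,1,1,1,1], roll=[0,0,0,0,0])

```text
time_s: 3.15
tool_pos: [0.6056, -0.103, 0.318]
orientation: [-179.9, 0.2, -169.4]
ft_force: [2.0, -0.2, 1.1]
opening: 0.001
```

```bash
python3 -c "
from h import *
c=load('w2'); print('door front edge',[tobal(onz(c,310,v,.130)).round(4) for v in (205,220)], 'shield front',[tobal(onz(c,310,v,.124)).round(4) for v in (56,64)])
plan(bal(.0,0,.316)); shot('wrist','w3')"
```

```text
door front edge [array([ 0.0424, -0.0024,  0.13  ]), array([ 0.0496, -0.0024,  0.13  ])] shield front [array([-0.0219, -0.0021,  0.124 ]), array([-0.0187, -0.0022,  0.124 ])]
t 3.15 tcp [ 0.6056 -0.103   0.318 ] rpy [-1.7994e+02  1.6000e-01 -1.6942e+02] F [ 2.  -0.2  1.1] op 0.0 
 shift [45.5  0.5  1.8] rot [-0.06  0.16 -0.02] units -0.0 tip bal [ 0.0455 -0.0005  0.145 ]
```

View pics/w3.png

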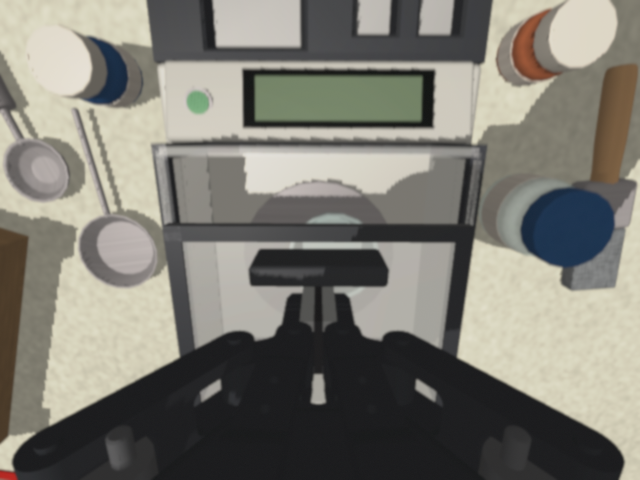

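The bar is moving with the tips, at about 2 N. Roughly 35 mm to go.

Request:
apply_moves([
  [6,0,1],
  [12,0,1],
  [18,0,1],
  [24,0,1],
  [28,0,1],
], claw=[1,1,1,1,1], roll=[0,0,0,0,0])

```text
time_s: 3.62
tool_pos: [0.5777, -0.108, 0.316]
orientation: [-180.0, 0.0, -169.4]
ft_force: [1.8, -0.0, 0.6]
opening: 0.002
```

Request:
apply_moves([
  [2,0,0],
  [4,0,0],
  [5,0,0],
], claw=[1,1,1], roll=[0,0,0])

```text
time_s: 3.87
tool_pos: [0.5732, -0.1088, 0.3156]
orientation: [180.0, -0.0, -169.4]
ft_force: [1.8, 0.3, 1.2]
opening: 0.003
```

```bash
python3 -c "
from h import *
plan(bal(.010,0,.316)); shot('wrist','w4')"
```

```text
t 3.87 tcp [ 0.5732 -0.1088  0.3156] rpy [ 1.7999e+02 -1.0000e-02 -1.6941e+02] F [1.8 0.3 1.2] op 0.0 
 shift [ 2.5  0.2 -0.4] rot [ 0.01 -0.01 -0.01] units -0.0 tip bal [ 0.0125 -0.0002  0.1426]
```

View pics/w4.png

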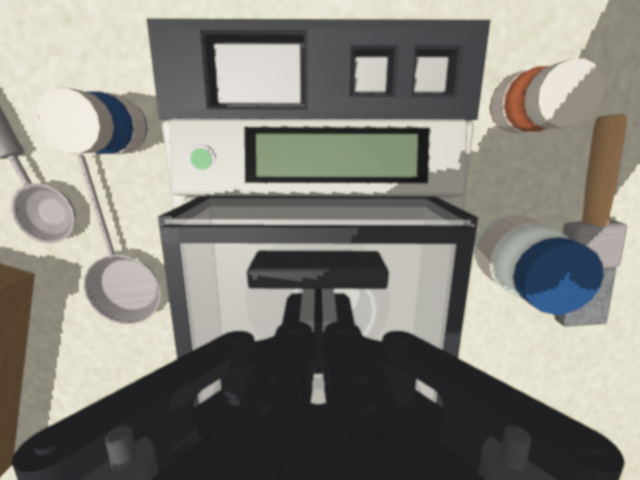

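Nearly there, still no stop felt (1.8 N). Continuing in small steps until contact.

Request:
apply_moves([
  [2,0,0],
  [4,0,0],
  [6,0,0],
  [6,0,0],
], claw=[1,1,1,1], roll=[0,0,0,0])

```text
time_s: 4.25
tool_pos: [0.5708, -0.1093, 0.3157]
orientation: [180.0, 0.7, -169.3]
ft_force: [13.4, 3.2, -5.4]
opening: -0.002
```

Request:
apply_moves([
  [1.5,0,0],
  [3,0,0],
  [3,0,0],
], claw=[1,1,1], roll=[0,0,0])

```text
time_s: 4.5
tool_pos: [0.5697, -0.1095, 0.3159]
orientation: [180.0, 1.0, -169.3]
ft_force: [19.0, 3.2, -8.8]
opening: -0.001
```

The force climbed to 19 N with little motion, so this is the stop. I'll back off behind the bar, lift, and check.

Request:
apply_moves([
  [-6,0,0],
  [-14,0,0],
  [-16,0,-15],
  [-16,0,-40],
  [-16,0,-60],
], claw=[1,1,1,1,1], roll=[0,0,0,0,0])

```text
time_s: 4.92
tool_pos: [0.5799, -0.1074, 0.3752]
orientation: [179.9, -0.3, -169.4]
ft_force: [0.8, -0.8, 0.2]
opening: -0.005
```

```bash
python3 -c "
from h import *
plan(bal(-.101,-.0397,.376)); c=shot('wrist','w5'); shot('scene','s5'); shot('top','t5')"
```

```text
t 4.92 tcp [ 0.5799 -0.1074  0.3752] rpy [ 179.92   -0.26 -169.4 ] F [ 0.8 -0.8  0.2] op -0.0 
 shift [120.4 -39.7  -0.3] rot [ 0.08 -0.26 -0.01] units -0.0 tip bal [ 0.0194 -0.      0.2022]
```

View pics/w5.png

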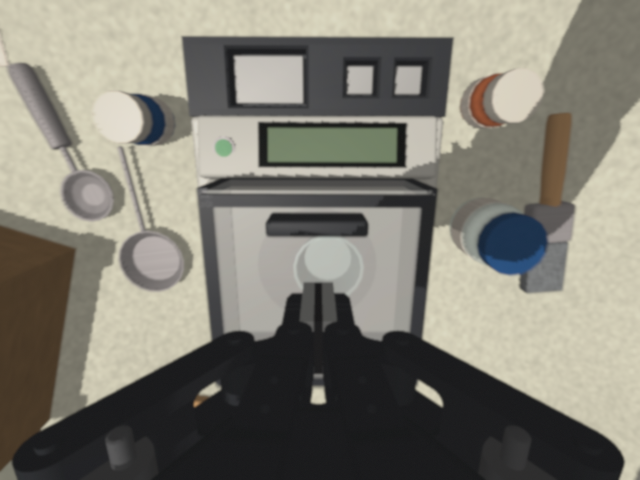

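View pics/s5.png

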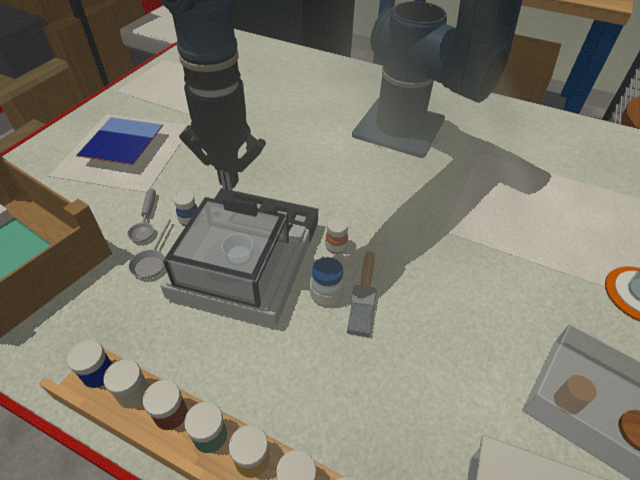

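The scene view shows the door covering the shield exactly, with its rear edges aligned at about (245,310). The wrist view puts the tare key at about (268,79). I'll check both numerically.

Run:
```python
from h import *
c=load('w5'); g=c['color'].mean(axis=2)
print('edge col250',g[175:212,300].astype(int))
for v in (190,194,206): print(v,tobal(onz(c,318,v,.130)).round(4))
print('bar',[tobal(onz(c,318,v,.155)).round(4) for v in (213,222,225)])
n,l,s,ce=cv2.connectedComponentsWithStats((g>130).astype(np.uint8),connectivity=4)
for u,v in [(268,79),(360,80),(408,79)]:
    k=l[v,u]; print(s[k],tobal(onz(c,*ce[k],.039)).round(4))
c=load('t5'); print('top: bar visible?');
```

```text
edge col250 [132 103  81  61  58  67  73  75  76  76  79  87  96 104 118 144 164 163
 139 105  80  76  77  77  77  77  77  76  76  78  83 102 135 160 172 170
 154]
190 [-0.0232 -0.0006  0.13  ]
194 [-0.0206 -0.0006  0.13  ]
206 [-0.0128 -0.0006  0.13  ]
bar [array([-0.0136, -0.0006,  0.155 ]), array([-0.0083, -0.0006,  0.155 ]), array([-0.0065, -0.0006,  0.155 ])]
[ 234   56   69   47 3158] [-0.1024 -0.0414  0.039 ]
[347  66  26  28 652] [-0.1017  0.034   0.039 ]
[395  67  26  27 651] [-0.1016  0.0742  0.039 ]
top: bar visible?
```

View pics/t5.png

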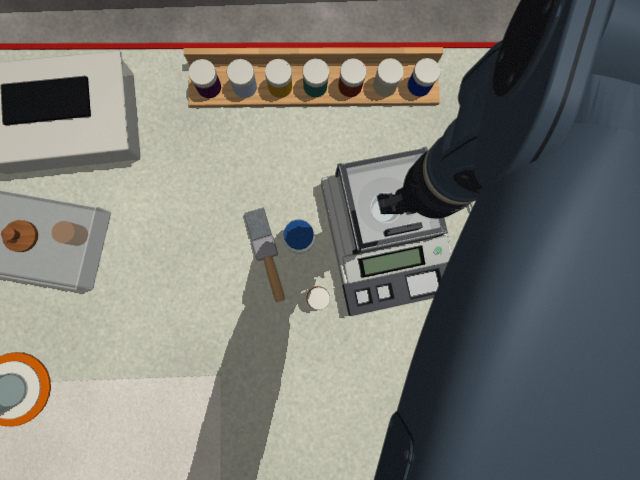

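The door edge sits at about x=-0.021, the shield front, so it is shut. Both views place tare at about (-0.1017, -0.0405). Moving over it.

Request:
apply_moves([
  [30,-10,0],
  [60,-20,0],
  [90,-30,0],
  [115,-40,0],
  [121,-40.5,0],
], claw=[1,1,1,1,1], roll=[0,0,0,0,0])

```text
time_s: 5.48
tool_pos: [0.4658, -0.1708, 0.3738]
orientation: [179.9, -0.3, -169.6]
ft_force: [0.6, 0.5, -0.2]
opening: -0.003
```

Request:
apply_moves([
  [0,0,25],
  [0,0,50],
  [0,0,75],
  [0,0,95],
  [0,0,95],
], claw=[1,1,1,1,1], roll=[0,0,0,0,0])

```text
time_s: 5.9
tool_pos: [0.4665, -0.1681, 0.274]
orientation: [179.6, -0.6, -169.4]
ft_force: [-1.0, 0.2, -1.2]
opening: -0.002
```

Request:
apply_moves([
  [0,0,18],
  [0,0,36],
  [0,0,42],
  [0,0,42],
], claw=[1,1,1,1], roll=[0,0,0,0])

```text
time_s: 6.23
tool_pos: [0.468, -0.1689, 0.2369]
orientation: [179.8, -0.2, -169.4]
ft_force: [0.1, -0.1, 0.3]
opening: -0.002
```

```bash
python3 -c "
from h import *
plan(bal(-.1017,-.0405,.173+.055)); c=shot('wrist','w6'); shot('scene','s6')
for v in range(284,292,2): print(v,tobal(pt(c,312,v)).round(4),tobal(pt(c,324,v)).round(4))"
```

```text
t 6.23 tcp [ 0.468  -0.1689  0.2369] rpy [ 179.84   -0.21 -169.4 ] F [ 0.1 -0.1  0.3] op -0.0 
 shift [-0.2 -0.6  8.9] rot [ 0.16 -0.21  0.  ] units 0.0 tip bal [-0.1018 -0.0399  0.0639]
284 [-0.1136 -0.043   0.0687] [-0.1142 -0.0377  0.07  ]
286 [-0.114  -0.0429  0.0718] [-0.1137 -0.0377  0.071 ]
288 [-0.114  -0.0429  0.0738] [-0.1136 -0.0377  0.0728]
290 [-0.1141 -0.0429  0.0759] [-0.1141 -0.0378  0.0759]
```

View pics/w6.png

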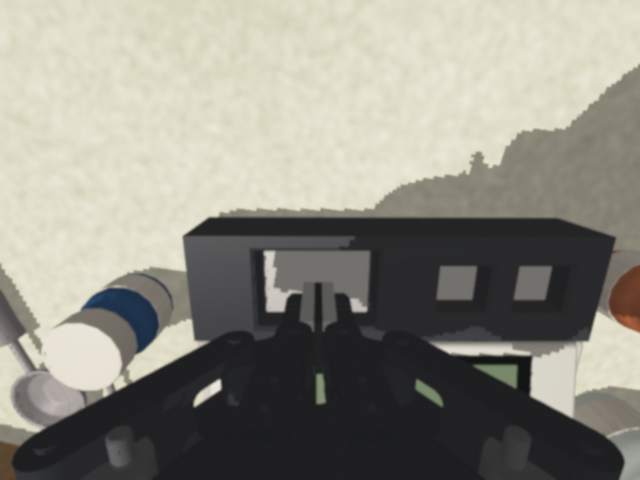

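View pics/s6.png

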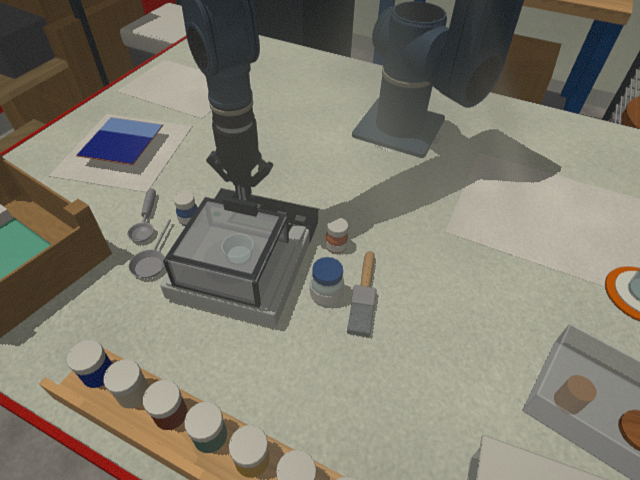

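The tips are centred over the wide well (columns 253–378), still about 14 mm above the panel. Descending to just above the key.

Request:
apply_moves([
  [0,0,7],
  [0,0,14],
  [0,0,20],
  [0,0,22],
  [0,0,22],
], claw=[1,1,1,1,1], roll=[0,0,0,0,0])

```text
time_s: 6.75
tool_pos: [0.4683, -0.1693, 0.2157]
orientation: [179.9, -0.1, -169.4]
ft_force: [-1.6, 0.4, -0.4]
opening: -0.004
```

Request:
apply_moves([
  [0,0,2],
  [0,0,4],
  [0,0,5],
  [0,0,6],
  [0,0,6],
], claw=[1,1,1,1,1], roll=[0,0,0,0,0])

```text
time_s: 7.17
tool_pos: [0.4689, -0.1696, 0.211]
orientation: [-180.0, 0.0, -169.4]
ft_force: [-0.9, 0.3, 1.9]
opening: 0.002
```

First contact at 0.038. Pressing on to the hard stop.

Request:
apply_moves([
  [0,0,1.5],
  [0,0,3],
  [0,0,4.5],
  [0,0,6],
  [0,0,6],
], claw=[1,1,1,1,1], roll=[0,0,0,0,0])

```text
time_s: 7.58
tool_pos: [0.469, -0.1696, 0.2073]
orientation: [-179.9, 0.0, -169.4]
ft_force: [-4.4, 2.4, 13.9]
opening: -0.001
```

The stop is reached: tip at 0.034 and 14 N against the 4.9 N needed. Holding for 1.25+ s.

Request:
apply_moves([
  [0,0,0],
  [0,0,0],
  [0,0,0],
  [0,0,0],
  [0,0,0],
], claw=[1,1,1,1,1], roll=[0,0,0,0,0])

```text
time_s: 8.0
tool_pos: [0.469, -0.1696, 0.2073]
orientation: [-179.9, 0.1, -169.4]
ft_force: [-5.0, 1.7, 14.2]
opening: -0.002
```

Request:
apply_moves([
  [0,0,0],
  [0,0,0],
  [0,0,0],
  [0,0,0],
  [0,0,0],
], claw=[1,1,1,1,1], roll=[0,0,0,0,0])

```text
time_s: 8.42
tool_pos: [0.469, -0.1696, 0.2073]
orientation: [-179.9, 0.0, -169.4]
ft_force: [-4.1, 1.7, 14.0]
opening: 0.004
```

Request:
apply_moves([
  [0,0,0],
  [0,0,0],
  [0,0,0],
  [0,0,0],
  [0,0,0],
], claw=[1,1,1,1,1], roll=[0,0,0,0,0])

```text
time_s: 8.83
tool_pos: [0.469, -0.1696, 0.2073]
orientation: [-179.9, 0.0, -169.4]
ft_force: [-5.1, 2.4, 13.5]
opening: 0.002
```

```bash
python3 -c "
from h import *
plan(bal(-.1017,-.0405,.173+.055)); c=shot('wrist','w7')"
```

```text
t 8.83 tcp [ 0.469  -0.1696  0.2073] rpy [-1.7994e+02  5.0000e-02 -1.6940e+02] F [-5.1  2.4 13.5] op 0.0 
 shift [  0.6   0.3 -20.7] rot [-0.06  0.05 -0.  ] units -0.0 tip bal [-0.1011 -0.0408  0.0343]
```

View pics/w7.png

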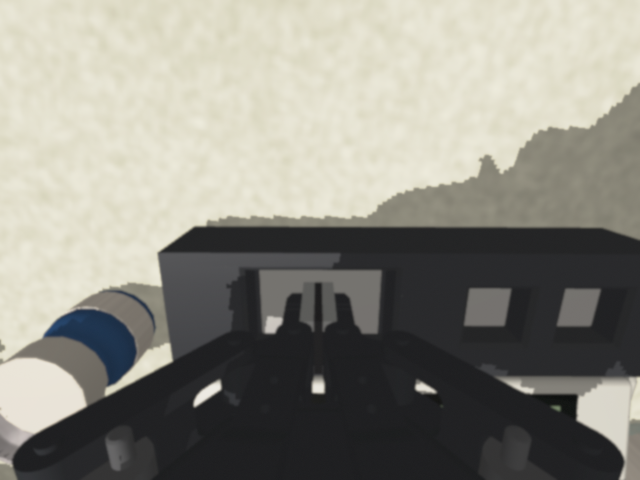

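The tips rest on the tare key, inside the well. I'll check its depth from this image, then lift.

```bash
python3 -c "
from h import *
c=load('w7')
for u,v in [(275,285),(360,300),(490,305),(580,305)]: print(u,v,tobal(pt(c,u,v)).round(4))"
```

```text
275 285 [-0.1089 -0.0618  0.0331]
360 300 [-0.102  -0.0222  0.0347]
490 305 [-0.1021  0.0359  0.0396]
580 305 [-0.1017  0.0772  0.0387]
```

Request:
apply_moves([
  [0,0,-8],
  [0,0,-20],
  [0,0,-45],
  [0,0,-80],
  [0,0,-115],
], claw=[1,1,1,1,1], roll=[0,0,0,0,0])

```text
time_s: 9.3
tool_pos: [0.4681, -0.1692, 0.3196]
orientation: [179.9, -0.2, -169.4]
ft_force: [0.8, -0.3, -0.2]
opening: 0.0
```

Request:
apply_moves([
  [0,0,-30],
  [20,10,-60],
  [50,30,-60],
  [60,60,-60],
  [60,90,-60],
], claw=[1,1,1,1,1], roll=[0,0,0,0,0])

```text
time_s: 9.72
tool_pos: [0.3916, -0.092, 0.3809]
orientation: [-179.9, 0.0, -169.6]
ft_force: [0.9, 0.8, 0.7]
opening: 0.003
```

Request:
apply_moves([
  [0,35,0],
  [0,75,0],
  [0,115,0],
  [0,150,0],
  [0,160,0],
], claw=[1,1,1,1,1], roll=[0,0,0,0,0])

```text
time_s: 10.13
tool_pos: [0.3624, 0.0685, 0.38]
orientation: [179.9, 0.0, -169.1]
ft_force: [0.1, 0.1, -0.1]
opening: 0.0
```

Run:
```python
from h import *
plan(bal(-.1017,-.0405,.3)); c=shot('top','t8'); shot('scene','s8')
g=c['color'].mean(axis=2)
for u,v in [(424,284),(363,297),(384,293)]: print(u,v,tobal(pt(c,u,v)).round(4))
a=load('top0')['color'][:,:,::-1]; cv2.imwrite('pics/cmp.png',np.hstack([cv2.resize(x[110:330,230:550],(400,275)) for x in (a,c['color'][:,:,::-1])]))
```

```text
t 10.13 tcp [0.3624 0.0685 0.38  ] rpy [ 1.7987e+02  2.0000e-02 -1.6914e+02] F [ 0.1  0.1 -0.1] op 0.0 
 shift [ -59.1 -253.8   79.4] rot [0.13 0.02 0.26] units 0.04 tip bal [-0.162   0.2129  0.207 ]
424 284 [-0.1031 -0.0424  0.0376]
363 297 [-0.1022  0.0741  0.0402]
384 293 [-0.1034  0.0341  0.0369]
```

View pics/cmp.png

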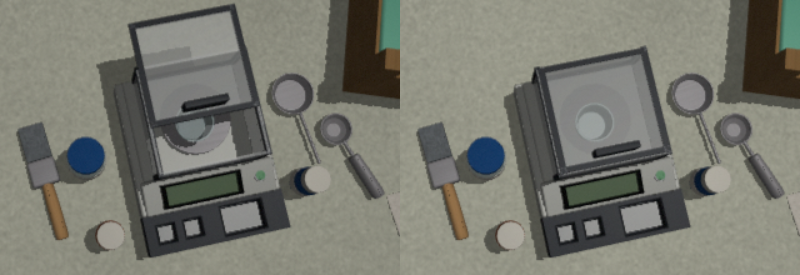

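View pics/s8.png

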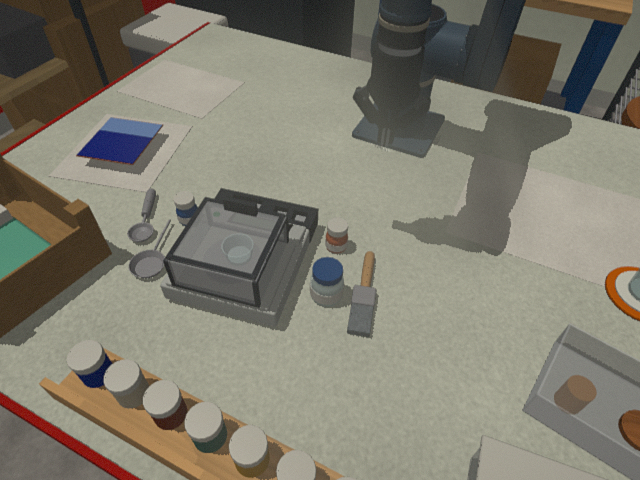

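The before/after view shows the door flush with the shield, the dish on the pan, and the jars, sieve, brush and spoon unmoved. One last number for the door, then I hand in.

Run:
```python
from h import *
for f in ('top0','t8'):
    c=load(f); g=c['color'].mean(axis=2); v0=(191 if f=='top0' else 230); u0=394 if f=='top0' else 403
    n,l,s,ce=cv2.connectedComponentsWithStats((g<60).astype(np.uint8),connectivity=4); k=l[v0,u0]; print(f,k,s[k],tobal(onz(c,*ce[k],.150)).round(4))
env.hand_in(); print(env.get_obs()['time_s'])
```

```text
top0 177 [375 185  38  15 280] [0.0574 0.0018 0.15  ]
t8 131 [384 223  38  13 200] [-0.0047  0.0018  0.15  ]
the job is handed in; nothing more can be done
the job is handed in; nothing more can be done
```

The balance is tared as asked, in the order asked, and the job was handed in at about 10 s of the 42 s allowed. `hand_in()` gives no verdict, so the results below are from my own checks.

- **Door:** I pushed it shut by the grip bar with closed fingertips. It slid about 62 mm at roughly 2 N, until the force rose to about 19 N at the stop. The last top view shows it flush with the shield. I have no direct reading of the door joint; the stop force and the edge at balance x ≈ -21 mm (shield front at -20 mm) both point to shut.
- **Tare key:** I pressed it down to its stop with about 14 N. The fingertips were at z = 34 mm and the wrist camera's depth put the key's top at about 33–35 mm. I held it there for at least 1.25 s, then lifted straight up. Afterwards its depth read about 38 mm (39 mm is fully up), within camera error.
- **Sideways force:** There were about 5 N sideways on the tips during the hold. They may have been rubbing slightly on the key or the well wall.
- **Everything else:** In the before/after pictures the dish is still on the pan. The two small keys read 37–40 mm (39 mm is fully up). The jars, sieve, brush and spoon have not moved, and the arm is clear and touching nothing.

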